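# Fit the gluing-jig cover over its pins and hold it pressed

## Task

Pick up the glue-press cover by its orange handle and, still gripping it, lower it over the gluing jig, sliding it about until the sockets hidden in its underside drop over the jig's two brass locating pins. Then press it down fully home on the two steel collars, squeezing the sprung bed with the craft-stick panel, and finish while still gripping the handle and pressing: do not let go, as the springs would lift it. Leave the stick cup, tissue box, glue bottle and glue-gun plate where they are.

Things in the scene. Friction and masses are not known exactly. Their poses are not given: they have to be found in the camera images.
- cover_grip (a point): Centre of the orange handle of the loose press cover, 50 mm above the cover's underside; z is up. The handle is a solid bar 80 mm long (its x), 22 mm wide (its y), rising from 26 to 71 mm above the underside, in the middle of the cover. The cover is 0.17 to 0.34 kg, starts flat on a 3 mm green mat, and is the same turned half round: it fits either way.
- cover: The press cover, its origin at the centre of its underside, 50 mm straight below cover_grip, same axes. The cover's block is 160 mm long (x), 80 mm wide (y), 26 mm thick, grey below, plywood above. Two round sockets, 12.5 mm across, 18 mm deep, open in the underside only, on the x axis 62 mm either side of the centre.
- jig_seat (a point): Fixed gluing jig on a blue base board 220 (its x) by 150 (its y) by 15 mm. The point is the jig's centre, level with the tops of its two steel stop collars, 31 mm above the bench: the cover's underside centre comes here when fully home, its x along the jig's x, either way round. The bed between the collars is 90 by 116 mm, craft sticks fixed on it, its top 6 mm above this point at rest.
- pin_a (a point): Tip of the brass locating pin on the jig's +x side, 62 mm from the jig's centre. Each pin rises 16 mm above its 26 mm wide collar (10 mm above the unpressed bed), 10 mm in diameter for the first 10 mm, then tapering to 4 mm at the tip.
- pin_b (a point): Tip of the like pin on the jig's -x side.
- bed (a joint): Downward travel of the sprung bed (m): 0 at rest, 0.006 when the cover is fully home on the collars. The spring carries the cover's weight without moving; pressing the cover home takes a further 6 to 9 N downward, rising over the travel, and the bed rises again when let go.
- stick_cup_mid (a point): Bystander: blue cup of craft sticks, 72 mm across, 90 mm high (sticks to 125 mm). The point is on its centre line, 45 mm above the bench.
- tissue_box_mid (a point): Bystander: blue tissue box, 120 by 220 by 85 mm. The point is on its centre line, 42.5 mm above the bench.
- glue_bottle_mid (a point): Bystander: white glue bottle, 56 mm across, 140 mm high. The point is on its centre line, 70 mm above the bench.
- glue_plate_mid (a point): Bystander: white plate, 220 mm across, with a yellow glue gun lying on it (about 45 mm high). The point is on its centre line, 20 mm above the bench.

How it is judged (in metres and radians):
On the way, in this order (a step that is already met when the one before it is completed fails the run):
1. the cover is picked up in the fingers, its underside more than 50 mm above the bench (height (world z) of cover above 0.05 m and contact force between the fingers and cover above 1 N), for 0.2 s.
2. the cover has dropped over both pins, still gripped (horizontal distance between cover and jig_seat below 0.004 m and angle between the x axis of cover and the x axis of jig_seat, either way round below 0.06 rad and z of cover in the frame of jig_seat below 0.009 m and contact force between the fingers and cover above 1 N), for 0.1 s.
At the end, for the whole second after the job is handed in: The cover is on both pins (centre within 4 mm and long axis within 0.06 rad of the jig's), level within 0.04 rad, its underside within 2 mm of the collar tops and the bed pressed down by more than 4.5 mm, still gripped by the fingers (more than 1 N) and still (horizontal distance between cover and jig_seat below 0.004 m and angle between the x axis of cover and the x axis of jig_seat, either way round below 0.06 rad and z of cover in the frame of jig_seat below 0.002 m and value of joint bed above 0.0045 m and contact force between the fingers and cover above 1 N and angle between cover's own z axis and vertical below 0.04 rad and linear speed of cover below 0.02 m/s); the arm keeps its last pose, push and grip.
It fails at once if the stick cup is moved by more than 30 mm (distance of stick_cup_mid from where it was at the start of the episode above 0.03 m).
It fails at once if the tissue box is moved by more than 30 mm (distance of tissue_box_mid from where it was at the start of the episode above 0.03 m).
It fails at once if the glue bottle is moved by more than 30 mm (distance of glue_bottle_mid from where it was at the start of the episode above 0.03 m).
It fails at once if the glue plate is moved by more than 30 mm (distance of glue_plate_mid from where it was at the start of the episode above 0.03 m).
It also fails if it takes over 38 s, if anything falls off the work surface, if the arm or the gripper's body presses on something with over 40 N, if the wrist force passes 120 N, or if a joint passes its speed limit or range.

## Robot

A 6-joint arm with a two-finger parallel gripper is mounted at the origin on the work surface. World frame = base frame: x ahead of the robot, y to its left, z up, the work surface at z = 0. Lengths are in m, angles in degrees, forces in N, time in s.
With the tool pointing down it reaches from about 0.35 to 0.875 m from the base axis. Payload 4.2 kg.
Tool frame: the origin (TCP) lies midway between the tips of the shut fingers; the grasp point (between the pads) lies 19 mm behind it; z points along the fingers, y is the direction in which the jaws open and shut (so a half turn about z gives the same grasp; the last joint's range is limited). The gripper opens to 87 mm and grips with 3 to 60 N. Pads are 19 mm wide; open, the fingers measure 117 mm over their backs; the gripper's body (75 mm by 190 mm) begins 51 mm behind the grasp point.
Start: joints at [-59.152, 22.042, 0.453, 0, -68.411, -14.817], TCP at [0.173, -0.601, 0.198] pointing down, gripper open.
Joint ranges: [-179.83, 179.83], [-69.29, 118.12], [-61.27, 80.66], [-181.25, 117.63], [-171.15, -9.14], [-177.46, 177.46]. Speed limits (degrees/s): [159.86, 159.86, 180, 180, 180, 180].

## Interface

Orientations are given as a 3x3 rotation matrix whose columns are the frame's x, y, z axes.
In Python, from station import sense, capture, calibration, finish_job gives the robot as it stands.
- The arm moves only by the tool carry_out, never from a script. Its argument "commands" is one flat list of numbers, 6 for each row, row after row: the shift along the tool's x, y, z in mm, then the turn, a rotation vector about the tool's x, y, z in rad. A call has 1 to 5 rows; each row shifts and turns the pose as measured when the row begins, along the tool's axes as they then stand; what a row does not reach is not made up. A row lasts 1/8 s, in which the tool goes at most 62.5 mm and 10.7 degrees, less where a joint would pass 70% of its speed; a pose out of reach is approached as far as the arm can. A call is refused whole if a number of a shift passes 62.5 or a number of a turn 0.188, either way. A call with a gripper value outside its range is refused whole. "grip" is the finger opening in mm, from 0 to 87, set as the call begins (left out, the last holds). The fingers move at their own pace and stop on an object; the grip force is fixed at half the most. Time passes only in rows, so rows that do not move let the fingers close. It gives the time, the measured TCP pose, the force and the opening at its end, in the units of the state.
- sense(): the state, without advancing time (a new reading comes with each control period).
- capture(name): name is "scene" or "top" or "wrist"; returns the picture (480x640x3 uint8, red, green, blue); there is no depth.
- calibration(name): a dict with "fx", "fy", "cx", "cy" (pixels), "rvec" (rotation vector, rad) and "tvec" (3), from world to camera coordinates, as OpenCV has them. Camera axes: x right, y down, z forward; pixel columns grow to the right and rows downward; lengths in m; the calibration is good to about 2 mm. A picture is of the moment at which its call begins: read the wrist's pose just before it. calibration takes no time and is no camera call; for the wrist camera it gives the pose at the moment of the call.
- finish_job(): hands the job in, once; it reports no verdict.
The state is a dict: "time_s": time; "joints": joint angles; "joint_velocities": joint speeds; "effort": joint torques, N m; "tcp_pos": TCP position; "ee_rot": TCP orientation; "wrist_force": force on the tool from outside, world axes, zero at the start; "moment": the same for the moment, N m; "gripper_width": opening from 0.0 (shut) to 1.0 (fully open).
Only numpy, scipy, OpenCV 4.12 (cv2) and the standard library are available. Lean on these libraries where they do the work, as an engineer would, in place of code of your own. Each camera call takes 0.05 s, during which the arm holds its last target.

## Working session

There is one attempt and no reset: what is moved stays moved. The work goes in short steps, Python scripts to look and compute and a tool call to move; the robot and the scene stay as the last step left them, time stands still between calls to the robot, and variables do not carry over. Pictures are saved under pics/ and viewed, and the job is handed in when it is done.

Besides the shell and the picture viewer there is one more tool, called after "Emit:" as name(argument=value, ...), one argument or row to a line, values as JSON. carry_out: Moves the arm, as the interface text tells. Its arguments: {"type":"object","properties":{"commands":{"type":"array"},"grip":{"type":"number"}},"required":["commands"]}

```bash
mkdir -p pics; ls
cat > h.py <<'E'
import numpy as np,cv2
from station import sense,capture,calibration,finish_job
def save(n,f):
    c=calibration(n);im=capture(n);cv2.imwrite('pics/'+f+'.png',im[:,:,::-1]);np.save('pics/'+f+'.npy',c,allow_pickle=True);return im
def ray(c,u,v,z):
    R=cv2.Rodrigues(np.array(c['rvec'],float))[0];t=np.array(c['tvec'],float).ravel()
    d=R.T@np.array([(u-c['cx'])/c['fx'],(v-c['cy'])/c['fy'],1]);o=-R.T@t
    return o+d*(z-o[2])/d[2]
def proj(c,p):
    return cv2.projectPoints(np.array(p,float).reshape(-1,1,3),np.array(c['rvec'],float),np.array(c['tvec'],float),np.array([[c['fx'],0,c['cx']],[0,c['fy'],c['cy']],[0,0,1]],float),None)[0].reshape(-1,2)
def load(f): return np.load('pics/'+f+'.npy',allow_pickle=True).item()
E
python3 - <<'E'
from h import *
save('top','top0');save('scene','scene0')
for n in('top','scene','wrist'):
    c=calibration(n);R=cv2.Rodrigues(np.array(c['rvec'],float))[0];print(n,c['fx'],-R.T@np.array(c['tvec']).ravel(),R[2])
print(sense())
E
```

```text
pics
top 538.975750769027 [ 0.40611191 -0.00391126  1.69908857] [ 0.14225621  0.00194144 -0.98982797]
scene 469.9270951909141 [1.46732809 0.37872458 1.00188309] [-0.63564168 -0.27900448 -0.71980286]
wrist 332.59922924111595 [ 0.09088168 -0.62466831  0.38352291] [ 0.29450144  0.08590906 -0.95178177]
{'time_s': 0.1, 'joints': array([-5.91522265e+01,  2.20855707e+01,  3.88103978e-01, -2.44173876e-02,
       -6.84113461e+01, -1.48191534e+01]), 'joint_velocities': array([ 0.01399885, -0.08808558,  0.22015808,  0.12153756, -0.01321416,
        0.07995282]), 'effort': array([-5.98977294e-04, -3.91689456e+01,  1.87936091e+01,  4.23183560e+00,
        1.34618193e-02, -7.40106702e-05]), 'tcp_pos': array([ 0.17245026, -0.60013184,  0.19688302]), 'ee_rot': array([[-9.61167247e-01, -2.75965799e-01, -6.33576593e-04],
       [-2.75966507e-01,  9.61165503e-01,  1.83363828e-03],
       [ 1.02950513e-04,  1.93727897e-03, -9.99998118e-01]]), 'wrist_force': array([ 0.15757209, -0.28230714,  0.66026162]), 'moment': array([ 0.02944338, -0.01196887,  0.02606418]), 'gripper_width': 0.9982617834298833}
```

View pics/top0.png

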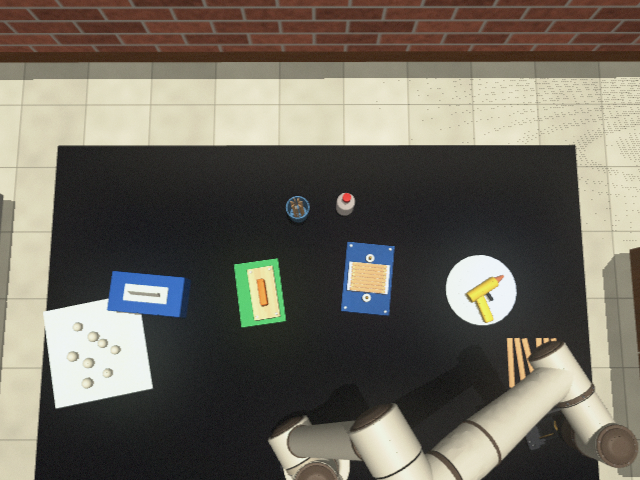

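View pics/scene0.png

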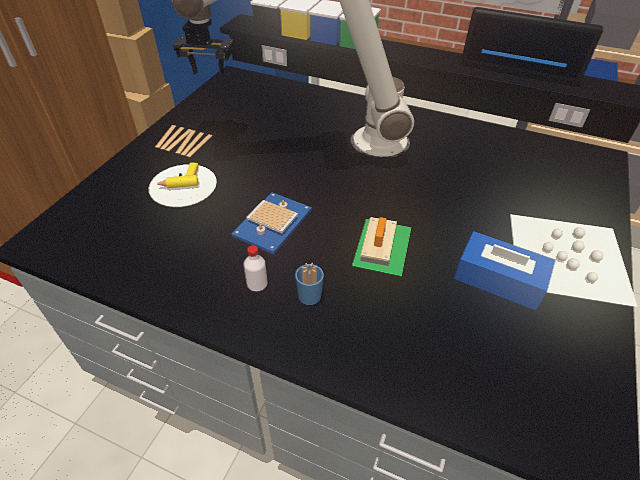

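Run:
```python
import cv2
im=cv2.imread('pics/top0.png')
a=cv2.resize(im[250:340,220:300],None,fx=6,fy=6,interpolation=cv2.INTER_CUBIC);b=cv2.resize(im[235:325,330:410],None,fx=6,fy=6,interpolation=cv2.INTER_CUBIC)
cv2.imwrite('pics/a.png',a);cv2.imwrite('pics/b.png',b)
```

```text
(no output)
```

View pics/a.png

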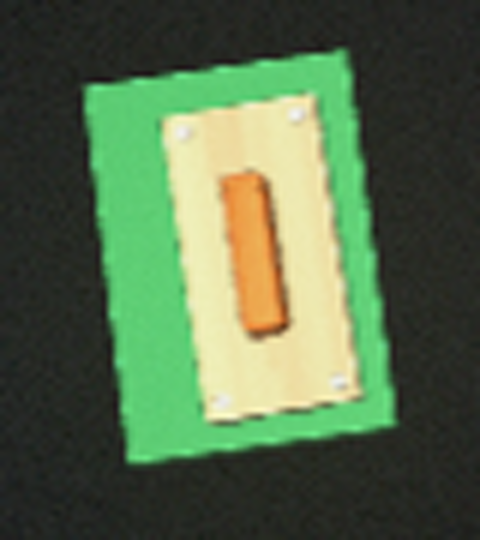

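View pics/b.png

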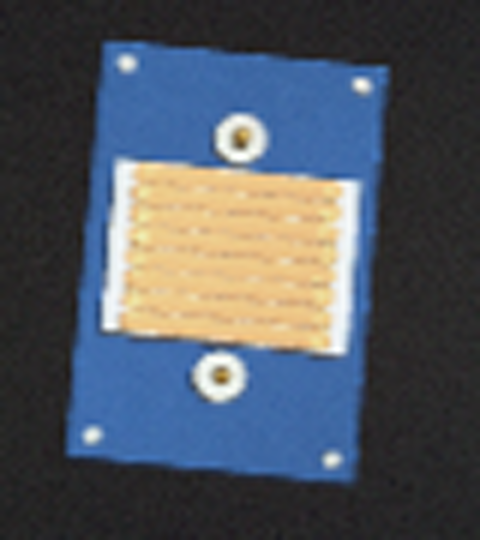

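Run:
```python
from h import *
c=load('top0')
def pts(l,u0,v0,z): return np.array([ray(c,u0+(x+.5)/6-.5,v0+(y+.5)/6-.5,z) for x,y in l])
def show(n,P):
    print(n,P[:,:2].round(4).tolist())
    d=np.roll(P,-1,0)-P; print(np.linalg.norm(d,axis=1).round(4),np.degrees(np.arctan2(d[:,1],d[:,0])).round(2),P.mean(0).round(4))
show('cover',pts([(163,120),(316,94),(361,397),(207,424)],220,250,.029))
show('handle',pts([(220,174),(265,170),(288,328),(245,335)],220,250,.074))
show('board',pts([(104,41),(388,68),(354,482),(67,456)],330,235,.015))
show('collar',pts([(241,139),(219,376)],330,235,.031))
show('pintip',pts([(242,137),(221,375)],330,235,.047))
for n,u,v,z in(('cup',297,208,.09),('bottle',346,198,.14),('plate',481,290,.01)): print(n,ray(c,u,v,z))
```

```text
cover [[0.5834, 0.2148], [0.5969, 0.1355], [0.4406, 0.1107], [0.4269, 0.1895]]
[0.0804 0.1583 0.0799 0.1585] [ -80.32 -170.98   99.86    9.19] [0.512  0.1626 0.029 ]
handle [[0.5513, 0.1797], [0.5533, 0.157], [0.474, 0.1445], [0.4705, 0.1659]]
[0.0227 0.0803 0.0218 0.0819] [ -84.94 -170.99   99.19    9.66] [0.5123 0.1618 0.074 ]
board [[0.6742, -0.0987], [0.6597, -0.2481], [0.4433, -0.226], [0.4567, -0.0777]]
[0.1501 0.2176 0.1489 0.2185] [-95.55 174.16  84.82  -5.52] [ 0.5585 -0.1626  0.015 ]
collar [[0.62, -0.1686], [0.4971, -0.1555]]
[0.1236 0.1236] [173.91  -6.09] [ 0.5586 -0.162   0.031 ]
pintip [[0.619, -0.1675], [0.4968, -0.155]]
[0.1229 0.1229] [174.16  -5.84] [ 0.5579 -0.1613  0.047 ]
cup [0.76559947 0.05683796 0.09      ]
bottle [ 0.78456322 -0.09010301  0.14      ]
plate [ 0.52069859 -0.51736308  0.01      ]
```

Emit:
carry_out(
  commands=[-47,38,0,0,0,0,-47,38,0,0,0,0,-47,38,0,0,0,0,-47,38,0,0,0,0,-47,38,0,0,0,0],
  grip=87,
)

```text
time_s: 0.72
tcp_pos: [0.3481, -0.3483, 0.1936]
ee_rot: [[-0.964, -0.267, -0.004], [-0.267, 0.964, 0.006], [0.002, 0.006, -1.0]]
wrist_force: [1.6, -0.7, 0.4]
gripper_width: 1.001
```

```bash
cat >> h.py <<'E'
def to(p,yaw,zdown=True):
    "shift (mm, tool) and rotvec to reach TCP pos p with tool y at yaw deg, pointing down"
    from scipy.spatial.transform import Rotation as Ro
    s=sense();R=np.array(s['ee_rot']);a=np.radians(yaw)
    y=np.array([np.cos(a),np.sin(a),0]);z=np.array([0,0,-1.]);x=np.cross(y,z)
    T=np.stack([x,y,z],1)
    d=R.T@(np.array(p)-s['tcp_pos'])*1000
    print('t',round(s['time_s'],2),'pos',s['tcp_pos'].round(4),'shift',d.round(1),'norm',np.linalg.norm(d).round(1),'rot',Ro.from_matrix(R.T@T).as_rotvec().round(4),'F',s['wrist_force'].round(1),'g',round(s['gripper_width']*87,1))
E
python3 -c "
from h import *
to([.45,-.2,.2],99.5);to([.512,.162,.2],99.5)"
```

```text
t 0.72 pos [ 0.3481 -0.3483  0.1936] shift [-137.8  115.7   -5.9] norm 180.1 rot [ 0.0062 -0.0024  0.105 ] F [ 1.6 -0.7  0.4] g 87.1
t 0.72 pos [ 0.3481 -0.3483  0.1936] shift [-294.4  447.9   -4.2] norm 536.1 rot [ 0.0062 -0.0024  0.105 ] F [ 1.6 -0.7  0.4] g 87.1
```

Emit:
carry_out(
  commands=[-32,49,-2,0,0,0.02,-32,50,-2,0,0,0.02,-32,50,-2,0,0,0.02,-32,50,-2,0,0,0.02,-32,50,-2,0,0,0.02],
)

```text
time_s: 1.35
tcp_pos: [0.4489, -0.0599, 0.2042]
ee_rot: [[-0.986, -0.167, -0.004], [-0.167, 0.986, 0.006], [0.003, 0.007, -1.0]]
wrist_force: [1.9, -1.3, -0.4]
gripper_width: 1.001
```

```bash
python3 -c "
from h import *
to([.512,.162,.2],99.5)
save('wrist','w0')"
```

```text
t 1.35 pos [ 0.4489 -0.0599  0.2042] shift [-99.3 208.2   5.3] norm 230.7 rot [ 0.007  -0.0033  0.0022] F [ 1.9 -1.3 -0.4] g 87.1
```

View pics/w0.png

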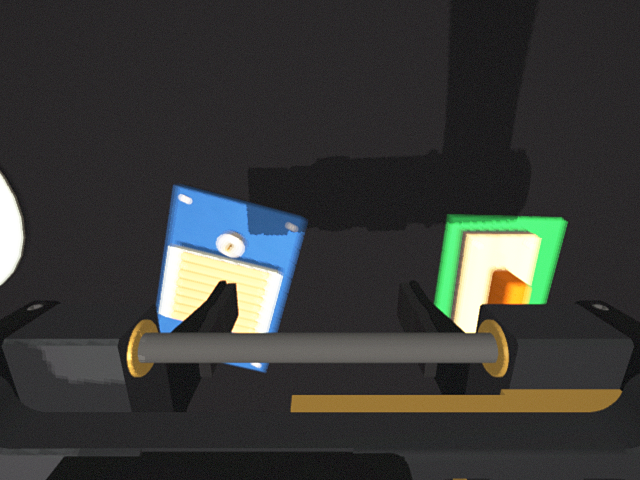

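Emit:
carry_out(
  commands=[-25,52,2,0.0015,0,0,-25,52,2,0.0015,0,0,-25,52,2,0.0015,0,0,-24,52,2,0.0015,0,0,0,0,0,0,0,0],
)

```text
time_s: 2.02
tcp_pos: [0.5136, 0.1732, 0.1958]
ee_rot: [[-0.985, -0.175, -0.002], [-0.175, 0.985, 0.001], [0.002, 0.001, -1.0]]
wrist_force: [-0.7, -0.8, -0.9]
gripper_width: 0.996
```

```bash
python3 -c "
from h import *
to([.512,.162,.12],99.5)"
```

```text
t 2.02 pos [0.5136 0.1732 0.1958] shift [  3.4 -10.9  75.8] norm 76.6 rot [ 0.001  -0.0019  0.0097] F [-0.7 -0.8 -0.9] g 86.7
```

Emit:
carry_out(
  commands=[2,-6,30,0,0,0.008,0,-4,30,0,0,0,0,0,15,0,0,0,0,0,0,0,0,0],
)

```text
time_s: 2.52
tcp_pos: [0.5115, 0.1606, 0.1179]
ee_rot: [[-0.986, -0.166, -0.005], [-0.166, 0.986, -0.001], [0.005, 0.0, -1.0]]
wrist_force: [1.2, 0.6, 0.5]
gripper_width: 0.999
```

```bash
python3 -c "
from h import *
to([.512,.162,.037],99.5)
save('wrist','w1')
save('top','t1')
im=cv2.imread('pics/t1.png');cv2.imwrite('pics/t1c.png',cv2.resize(im[230:350,190:330],None,fx=5,fy=5))"
```

```text
t 2.52 pos [0.5115 0.1606 0.1179] shift [-1.1  1.3 80.9] norm 80.9 rot [ 0.0002 -0.0049  0.0008] F [1.2 0.6 0.5] g 86.9
```

View pics/w1.png

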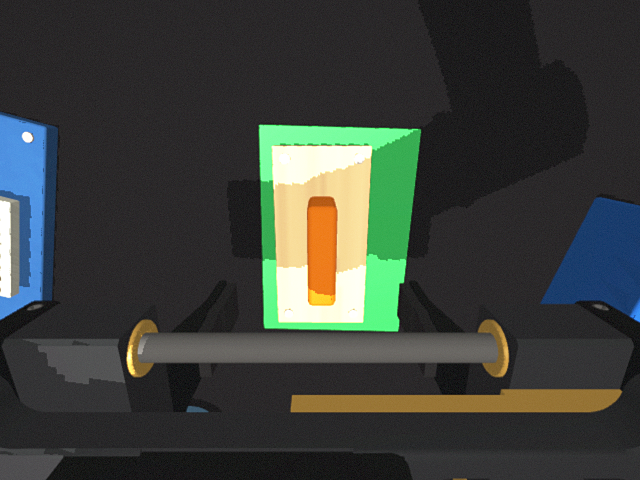

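View pics/t1c.png

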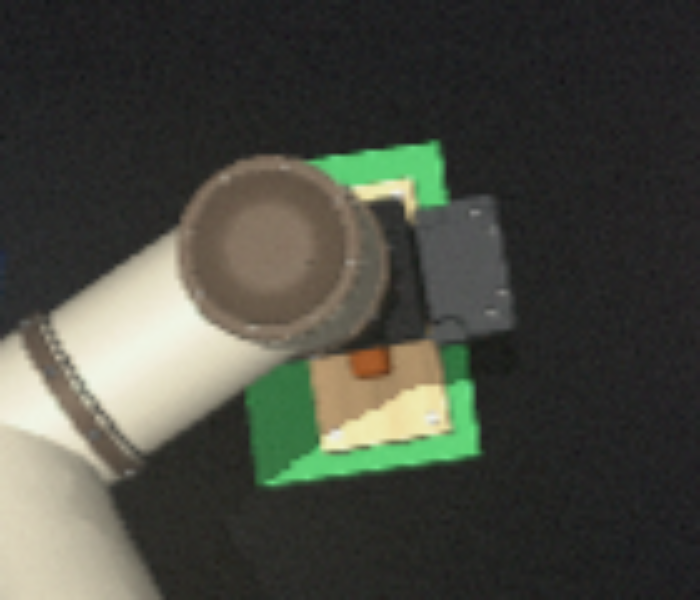

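Run:
```python
from h import *
c=load('w1')
def show(n,l,z):
    P=np.array([ray(c,u,v,z) for u,v in l])
    d=np.roll(P,-1,0)-P; print(n,np.linalg.norm(d,axis=1).round(4),np.degrees(np.arctan2(d[:,1],d[:,0])).round(2),P.mean(0).round(4))
show('cov',[(272,146),(371.5,146),(364,322),(278,321.5)],.029)
im=cv2.imread('pics/w1.png');cv2.imwrite('pics/w1c.png',cv2.resize(im[130:340,240:440],None,fx=3,fy=3))
```

```text
cov [0.0794 0.1595 0.0811 0.159 ] [  99.62    9.89  -80.73 -170.71] [0.514  0.1636 0.029 ]
```

View pics/w1c.png

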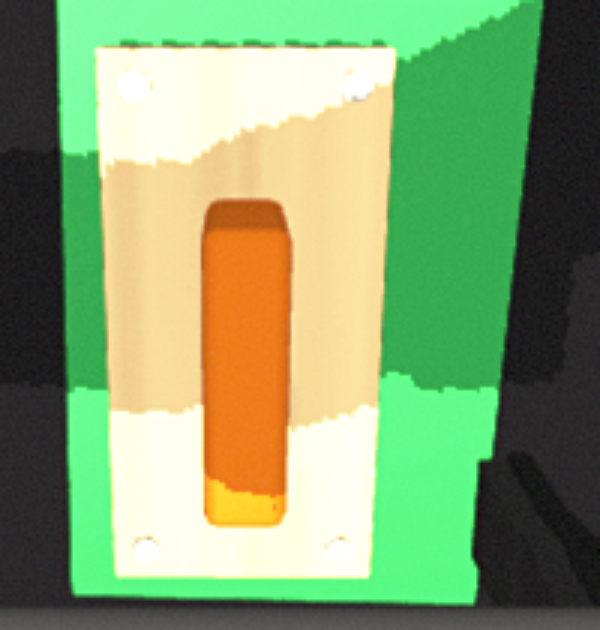

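Emit:
carry_out(
  commands=[-2,1,35,0,-0.004,-0.002,0,1,30,0,0,0,0,0,12,0,0,0,0,0,0,0,0,0],
)

```text
time_s: 3.12
tcp_pos: [0.5185, 0.1652, 0.0461]
ee_rot: [[-0.986, -0.168, 0.012], [-0.168, 0.986, 0.007], [-0.013, 0.005, -1.0]]
wrist_force: [-0.0, -0.5, 0.2]
gripper_width: 1.0
```

```bash
python3 -c "
from h import *
to([.513,.163,.037],99.6)"
```

```text
t 3.12 pos [0.5185 0.1652 0.0461] shift [ 6.  -1.3  9. ] norm 10.9 rot [0.0049 0.0133 0.0017] F [-0.  -0.5  0.2] g 87.0
```

Emit:
carry_out(
  commands=[5,-2,4,0.004,0.01,0.001,0,0,4,0,0,0,0,0,0,0,0,0],
)

```text
time_s: 3.5
tcp_pos: [0.5155, 0.1632, 0.0404]
ee_rot: [[-0.986, -0.168, 0.007], [-0.168, 0.986, 0.004], [-0.008, 0.003, -1.0]]
wrist_force: [0.2, -0.6, 0.3]
gripper_width: 1.001
```

```bash
python3 -c "
from h import *
to([.513,.163,.037],99.6);to([.513,.163,.037],99.6)"
```

```text
t 3.5 pos [0.5155 0.1632 0.0404] shift [2.5 0.2 3.4] norm 4.2 rot [0.0025 0.0077 0.0009] F [ 0.2 -0.6  0.3] g 87.1
t 3.5 pos [0.5155 0.1632 0.0404] shift [2.5 0.2 3.4] norm 4.2 rot [0.0025 0.0077 0.0009] F [ 0.2 -0.6  0.3] g 87.1
```

Emit:
carry_out(
  commands=[3,0,4,0.002,0.008,0.001,1,0,2,0,0.004,0,0,0,0,0,0,0],
)

```text
time_s: 3.88
tcp_pos: [0.5115, 0.1627, 0.0344]
ee_rot: [[-0.986, -0.167, -0.004], [-0.167, 0.986, -0.0], [0.004, 0.001, -1.0]]
wrist_force: [0.1, 0.4, 0.1]
gripper_width: 1.003
```

```bash
python3 -c "
from h import *
to([.513,.163,.037],99.6)"
```

```text
t 3.88 pos [0.5115 0.1627 0.0344] shift [-1.5  0.  -2.6] norm 3.0 rot [ 0.0007 -0.0043  0.0001] F [0.1 0.4 0.1] g 87.2
```

Emit:
carry_out(
  commands=[-1,0,-2,0,-0.003,0,0,0,0,0,0,0,0,0,0,0,0,0,0,0,0,0,0,0,0,0,0,0,0,0],
  grip=0,
)

```text
time_s: 4.5
tcp_pos: [0.5128, 0.163, 0.0367]
ee_rot: [[-0.986, -0.167, -0.001], [-0.167, 0.986, 0.001], [0.001, 0.001, -1.0]]
wrist_force: [-0.4, 0.1, -0.4]
gripper_width: 0.515
```

```bash
python3 -c "
from h import *
to([.513,.163,.037],99.6)"
```

```text
t 4.5 pos [0.5128 0.163  0.0367] shift [-0.2 -0.  -0.3] norm 0.3 rot [ 0.0008 -0.0007  0.0001] F [-0.4  0.1 -0.4] g 44.8
```

Emit:
carry_out(
  commands=[0,0,0,0,0,0,0,0,0,0,0,0,0,0,0,0,0,0,0,0,0,0,0,0,0,0,0,0,0,0],
)

```text
time_s: 5.12
tcp_pos: [0.5129, 0.1633, 0.0367]
ee_rot: [[-0.986, -0.167, -0.001], [-0.167, 0.986, 0.001], [0.0, 0.001, -1.0]]
wrist_force: [0.9, 0.8, -0.2]
gripper_width: 0.251
```

```bash
python3 -c "
from h import *
to([.513,.163,.037],99.6)"
```

```text
t 5.12 pos [0.5129 0.1633 0.0367] shift [-0.1 -0.3 -0.3] norm 0.4 rot [ 0.001  -0.0004  0.0006] F [ 0.9  0.8 -0.2] g 21.8
```

Emit:
carry_out(
  commands=[0,0,0,0,0,0,0,0,-10,0,0,0,0,0,-25,0,0,0,0,0,-40,0,0,0,0,0,-40,0,0,0],
)

```text
time_s: 5.75
tcp_pos: [0.5085, 0.1605, 0.1503]
ee_rot: [[-0.986, -0.165, -0.014], [-0.165, 0.986, -0.006], [0.015, -0.004, -1.0]]
wrist_force: [1.1, -1.3, -3.8]
gripper_width: 0.252
```

```bash
python3 -c "
from h import *
to([.5583,-.162,.15],84.2)
save('scene','s1');save('wrist','w2')
im=cv2.imread('pics/s1.png');cv2.imwrite('pics/s1c.png',cv2.resize(im[100:300,220:480],None,fx=3,fy=3))"
```

```text
t 5.75 pos [0.5085 0.1605 0.1503] shift [   4.1 -326.2    1.6] norm 326.3 rot [-0.0057 -0.0146  0.2669] F [ 1.1 -1.3 -3.8] g 21.9
```

View pics/s1c.png

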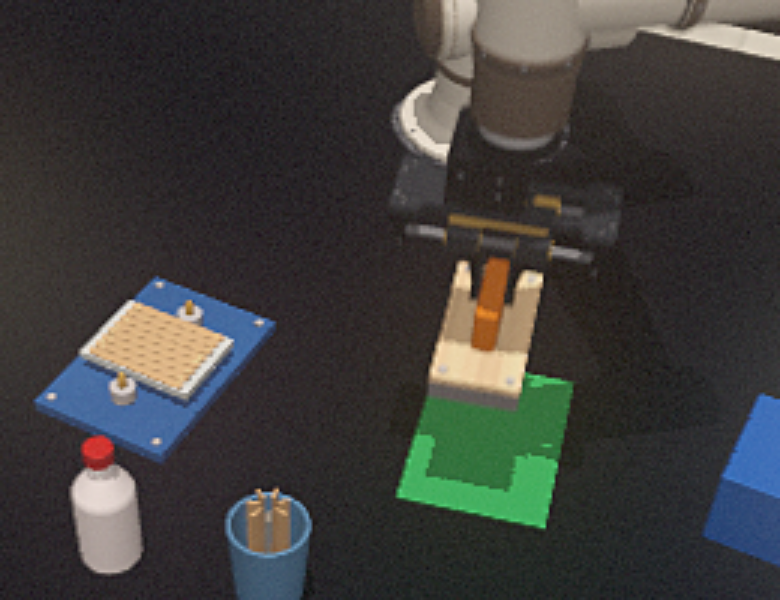

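View pics/w2.png

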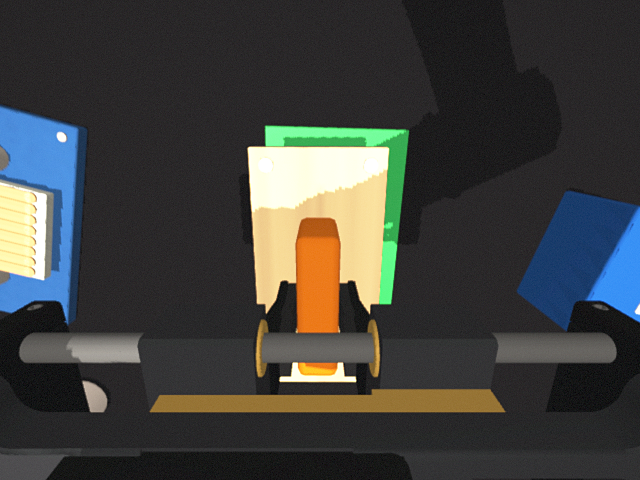

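Emit:
carry_out(
  commands=[0,-45,0,-0.002,-0.006,0.045,-3,-50,0,0,-0.003,0.045,-5,-50,0,0,0,0.045,-7,-50,0,0,0,0.045,-9,-50,0,0,0,0.045],
)

```text
time_s: 6.48
tcp_pos: [0.5503, -0.0845, 0.1488]
ee_rot: [[-0.998, 0.06, -0.004], [0.06, 0.998, 0.004], [0.004, 0.004, -1.0]]
wrist_force: [0.8, 1.4, -2.3]
gripper_width: 0.249
```

```bash
python3 -c "
from h import *
to([.5583,-.162,.15],84.2)"
```

```text
t 6.47 pos [ 0.5503 -0.0845  0.1488] shift [-12.7 -76.9  -1.5] norm 78.0 rot [ 0.004  -0.0038  0.0409] F [ 0.8  1.4 -2.3] g 21.6
```

Emit:
carry_out(
  commands=[0,0,0,0,0,0,0,0,0,0,0,0],
)

```text
time_s: 6.72
tcp_pos: [0.548, -0.0876, 0.1458]
ee_rot: [[-0.998, 0.067, -0.009], [0.067, 0.998, 0.005], [0.01, 0.004, -1.0]]
wrist_force: [-0.4, 0.2, -3.5]
gripper_width: 0.246
```

```bash
python3 -c "
from h import *
to([.5583,-.162,.15],84.2)
save('wrist','w3');save('top','t3')
im=cv2.imread('pics/t3.png');cv2.imwrite('pics/t3c.png',cv2.resize(im[220:340,300:440],None,fx=5,fy=5))"
```

```text
t 6.72 pos [ 0.548  -0.0876  0.1458] shift [-15.2 -73.5  -4.6] norm 75.2 rot [ 0.0039 -0.0097  0.0342] F [-0.4  0.2 -3.5] g 21.4
```

View pics/w3.png

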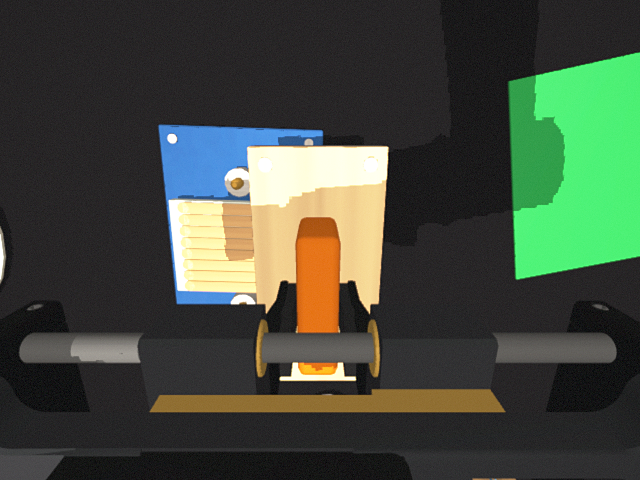

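View pics/t3c.png

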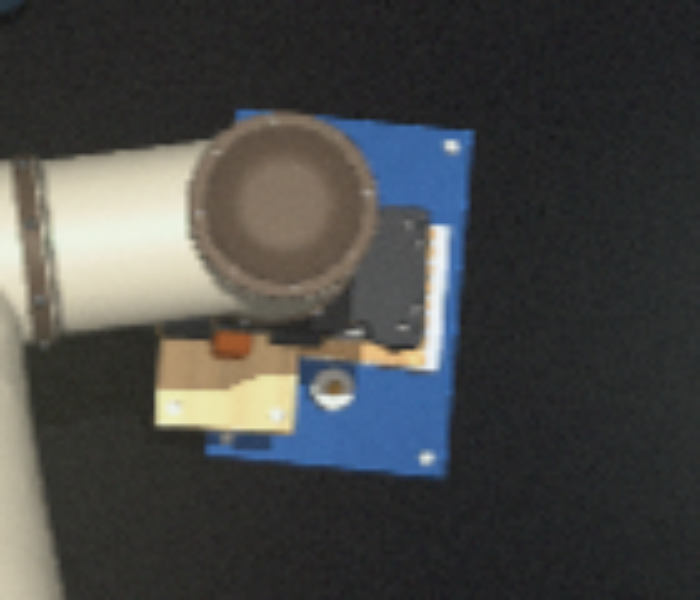

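```bash
python3 -c "
import cv2
im=cv2.imread('pics/w3.png');cv2.imwrite('pics/w3c.png',cv2.resize(im[115:315,150:400],None,fx=3,fy=3,interpolation=cv2.INTER_CUBIC))"
```

```text
(no output)
```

View pics/w3c.png

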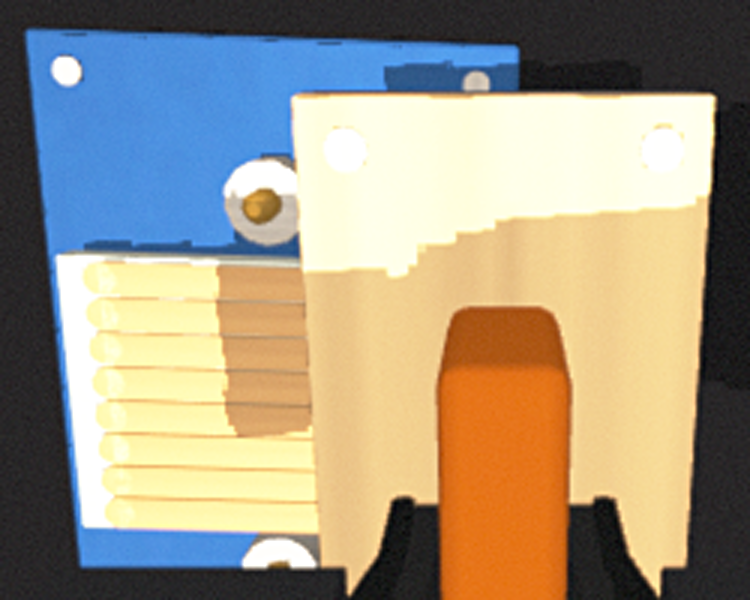

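```bash
cat > ov.py <<'E'
from h import *
def T(x,y,z,yaw,P):
    a=np.radians(yaw);P=np.array(P,float);R=np.array([[np.cos(a),-np.sin(a)],[np.sin(a),np.cos(a)]])
    o=P.copy();o[:,:2]=P[:,:2]@R.T+[x,y];o[:,2]+=z;return o
def circ(cx,cy,z,r): 
    t=np.linspace(0,2*np.pi,40);return np.stack([cx+r*np.cos(t),cy+r*np.sin(t),0*t+z],1)
def jig(x,y,yaw):
    L=[[(-.11,-.075,.015),(.11,-.075,.015),(.11,.075,.015),(-.11,.075,.015),(-.11,-.075,.015)]]
    L.append([(-.045,-.058,.037),(.045,-.058,.037),(.045,.058,.037),(-.045,.058,.037),(-.045,-.058,.037)])
    for s in(1,-1): L+= [circ(s*.062,0,.031,.013),circ(s*.062,0,.047,.002),circ(s*.062,0,.041,.005)]
    return [T(x,y,0,yaw,l) for l in L]
def cov(o,R): # o underside centre, R columns x,y,z(up)
    L=[[(-.08,-.04,.026),(.08,-.04,.026),(.08,.04,.026),(-.08,.04,.026),(-.08,-.04,.026)],[(-.08,-.04,0),(.08,-.04,0),(.08,.04,0),(-.08,.04,0),(-.08,-.04,0)],
     [(-.04,-.011,.071),(.04,-.011,.071),(.04,.011,.071),(-.04,.011,.071),(-.04,-.011,.071)]]
    return [np.array(l)@R.T+o for l in L]
def draw(f,Ls,out,box,k):
    c=load(f);im=cv2.imread('pics/'+f+'.png');x0,y0,x1,y1=box
    im=cv2.resize(im[y0:y1,x0:x1],None,fx=k,fy=k,interpolation=cv2.INTER_CUBIC)
    for L,col in Ls:
        for l in L:
            p=(proj(c,l)-[x0,y0]+.5)*k-.5
            cv2.polylines(im,[np.round(p*16).astype(int)],False,col,1,cv2.LINE_AA,4)
    cv2.imwrite('pics/'+out+'.png',im)
def ctool(s,dx=0,dy=0,h=.0337,yawoff=0):
    R=np.array(s['ee_rot']); t=np.array(s['tcp_pos'])
    C=np.stack([-R[:,0],R[:,1],-R[:,2]],1)
    a=np.radians(yawoff);Cz=np.array([[np.cos(a),-np.sin(a),0],[np.sin(a),np.cos(a),0],[0,0,1]])
    C=C@Cz
    return t+R@np.array([dx,dy,h]),C
E
python3 - <<'E'
from ov import *
s=sense()
print(s['tcp_pos'])
o,C=ctool(s)
draw('w3',[(jig(.5583,-.162,-5.8),(0,0,255)),(cov(o,C),(255,0,255))],'w3o',(150,115,400,315),3)
draw('top0',[(jig(.5583,-.162,-5.8),(0,0,255))],'t0o',(330,235,410,325),6)
E
```

```text
[ 0.54823415 -0.08690411  0.14621393]
```

View pics/w3o.png

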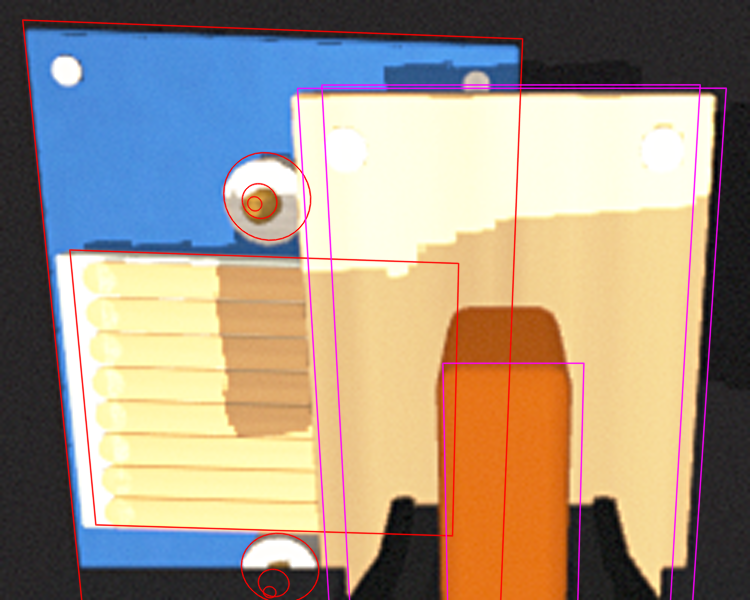

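View pics/t0o.png

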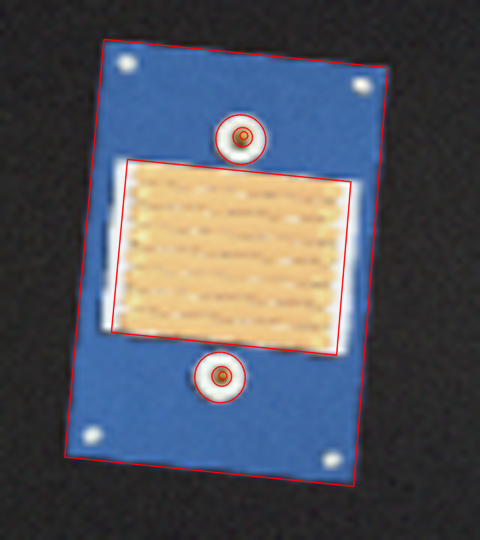

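Emit:
carry_out(
  commands=[-5,-38,0,0.002,-0.008,0.03,-5,-35,0,0.002,-0.004,0.008,-3,-10,5,0,0,0,0,0,5,0,0,0,0,0,0,0,0,0],
)

```text
time_s: 7.45
tcp_pos: [0.555, -0.1659, 0.1348]
ee_rot: [[-0.996, 0.094, 0.002], [0.094, 0.996, 0.001], [-0.002, 0.001, -1.0]]
wrist_force: [0.2, 0.4, -3.0]
gripper_width: 0.249
```

```bash
python3 -c "
from h import *
to([.558,-.161,.1],84.2)"
```

```text
t 7.45 pos [ 0.555  -0.1659  0.1348] shift [-2.4  5.1 34.8] norm 35.3 rot [0.0012 0.0022 0.0071] F [ 0.2  0.4 -3. ] g 21.6
```

Emit:
carry_out(
  commands=[-2,3,15,0,0.002,0.005,-1,2,15,0,0,0.002,0,0,5,0,0,0,0,0,0,0,0,0],
)

```text
time_s: 7.95
tcp_pos: [0.5585, -0.1585, 0.0966]
ee_rot: [[-0.995, 0.098, -0.001], [0.098, 0.995, 0.002], [0.002, 0.001, -1.0]]
wrist_force: [-0.7, -1.1, -3.4]
gripper_width: 0.249
```

```bash
python3 -c "
from ov import *
to([.558,-.161,.095],84.2)
s=sense();save('wrist','w4');save('scene','s4')
o,C=ctool(s)
for f,b,k in(('w4',(200,90,440,310),3),('s4',(200,150,360,290),5)):
  draw(f,[(jig(.5583,-.162,-5.8),(0,0,255)),(cov(o,C),(255,0,255))],f+'o',b,k)
"
```

```text
t 7.95 pos [ 0.5585 -0.1585  0.0966] shift [ 0.3 -2.5  1.6] norm 3.0 rot [ 0.0014 -0.0016  0.0028] F [-0.7 -1.1 -3.4] g 21.7
```

View pics/w4o.png

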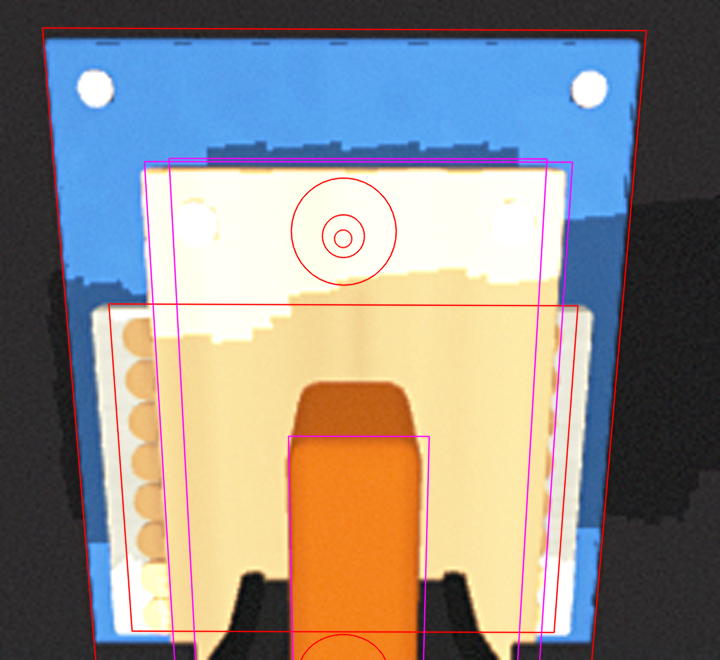

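View pics/s4o.png

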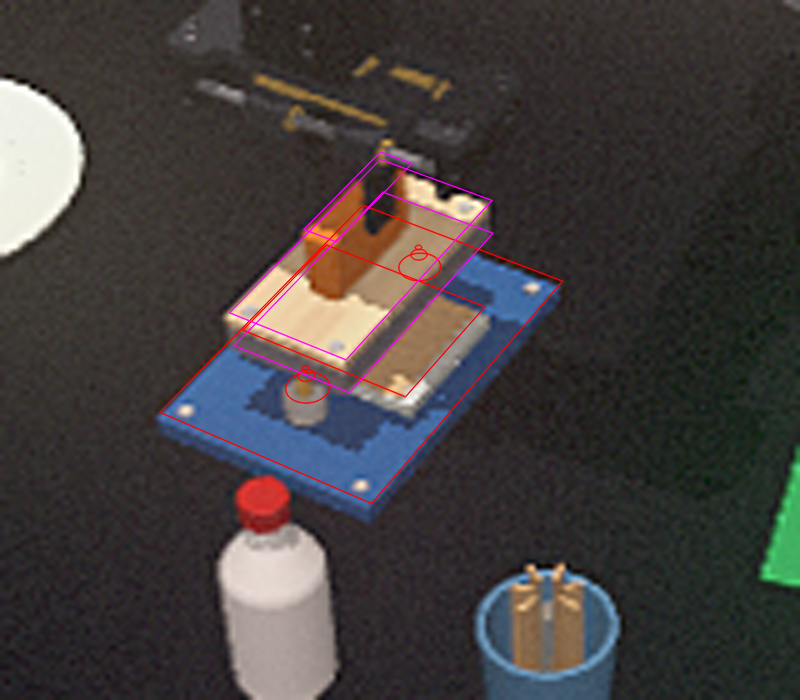

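Emit:
carry_out(
  commands=[2,-3,4,0,0,0.003,0,-1,5,0,0,0,0,0,5,0,0,0,0,0,0,0,0,0],
)

```text
time_s: 8.55
tcp_pos: [0.5568, -0.1632, 0.0834]
ee_rot: [[-0.995, 0.102, 0.002], [0.102, 0.995, 0.001], [-0.002, 0.002, -1.0]]
wrist_force: [0.1, 0.1, -2.0]
gripper_width: 0.253
```

```bash
python3 -c "
from h import *
to([.557,-.161,.075],84.2)"
```

```text
t 8.55 pos [ 0.5568 -0.1632  0.0834] shift [0.  2.2 8.4] norm 8.7 rot [ 0.0016  0.0017 -0.0013] F [ 0.1  0.1 -2. ] g 22.0
```

Emit:
carry_out(
  commands=[0,2,2,0.001,0.001,0,0,0,2,0,0,0,0,0,0,0,0,0],
)

```text
time_s: 8.93
tcp_pos: [0.5573, -0.161, 0.0793]
ee_rot: [[-0.995, 0.102, 0.001], [0.102, 0.995, 0.0], [-0.001, 0.0, -1.0]]
wrist_force: [-0.4, 0.6, -3.0]
gripper_width: 0.248
```

```bash
python3 -c "
from h import *
to([.557,-.161,.075],84.2)"
```

```text
t 8.93 pos [ 0.5573 -0.161   0.0793] shift [ 0.3 -0.   4.3] norm 4.3 rot [ 0.0005  0.0013 -0.0011] F [-0.4  0.6 -3. ] g 21.6
```

Emit:
carry_out(
  commands=[0,0,3,0,0,0,0,0,2,0,0,0,0,0,0,0,0,0],
)

```text
time_s: 9.3
tcp_pos: [0.5575, -0.161, 0.074]
ee_rot: [[-0.995, 0.102, 0.002], [0.102, 0.995, 0.0], [-0.002, 0.0, -1.0]]
wrist_force: [-0.4, 0.3, -2.4]
gripper_width: 0.249
```

```bash
python3 -c "
from h import *
to([.557,-.161,.068],84.2)"
```

```text
t 9.3 pos [ 0.5575 -0.161   0.074 ] shift [ 0.5 -0.   6. ] norm 6.1 rot [ 0.0004  0.0017 -0.001 ] F [-0.4  0.3 -2.4] g 21.6
```

Emit:
carry_out(
  commands=[0,0,3,0,0,0,0,0,2,0,0,0,0,0,0,0,0,0],
)

```text
time_s: 9.68
tcp_pos: [0.5579, -0.1612, 0.0704]
ee_rot: [[-0.995, 0.102, 0.003], [0.102, 0.995, -0.0], [-0.003, -0.0, -1.0]]
wrist_force: [-1.7, 0.6, 3.4]
gripper_width: 0.246
```

```bash
python3 -c "
from h import *
to([.557,-.161,.064],84.2)"
```

```text
t 9.68 pos [ 0.5579 -0.1612  0.0704] shift [1.  0.1 6.4] norm 6.5 rot [-0.      0.0027 -0.0006] F [-1.7  0.6  3.4] g 21.4
```

Emit:
carry_out(
  commands=[0,0,4,0,0.001,0,0,0,5,0,0.001,0,0,0,5,0,0.001,0],
)

```text
time_s: 10.05
tcp_pos: [0.558, -0.1614, 0.0645]
ee_rot: [[-0.995, 0.099, 0.0], [0.099, 0.995, -0.003], [-0.0, -0.003, -1.0]]
wrist_force: [-13.7, 8.8, 37.2]
gripper_width: 0.245
```

```bash
python3 -c "
from h import *
to([.557,-.161,.064],84.2)"
```

```text
t 10.05 pos [ 0.558  -0.1614  0.0645] shift [1.1 0.3 0.5] norm 1.2 rot [-0.0026  0.0004  0.0025] F [-13.7   8.8  37.2] g 21.3
```

Emit:
carry_out(
  commands=[0.5,0.3,2.5,0,0,0,0.3,0.2,2.5,0,0,0],
)

```text
time_s: 10.3
tcp_pos: [0.5582, -0.1613, 0.0647]
ee_rot: [[-0.995, 0.097, 0.004], [0.097, 0.995, -0.005], [-0.005, -0.004, -1.0]]
wrist_force: [-3.8, 1.3, 11.7]
gripper_width: 0.254
```

```bash
python3 -c "
from ov import *
to([.557,-.161,.064],84.2)
s=sense();save('wrist','w5');save('scene','s5')
to([.557,-.161,.064],84.2)
o,C=ctool(s)
for f,b,k in(('w5',(200,90,440,310),3),('s5',(200,150,360,290),5)):
  draw(f,[],f+'o',b,k)
"
```

```text
t 10.3 pos [ 0.5582 -0.1613  0.0647] shift [1.2 0.2 0.6] norm 1.4 rot [-0.0041  0.0046  0.0037] F [-3.8  1.3 11.7] g 22.1
t 10.4 pos [ 0.5582 -0.1614  0.0646] shift [1.2 0.3 0.6] norm 1.4 rot [-0.0041  0.0044  0.0036] F [-5.1  1.7 13. ] g 21.6
```

View pics/w5o.png

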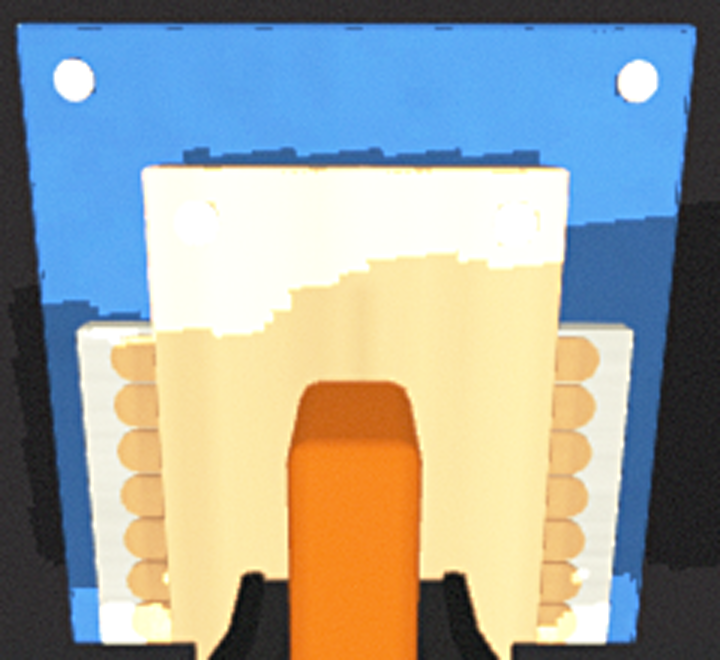

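View pics/s5o.png

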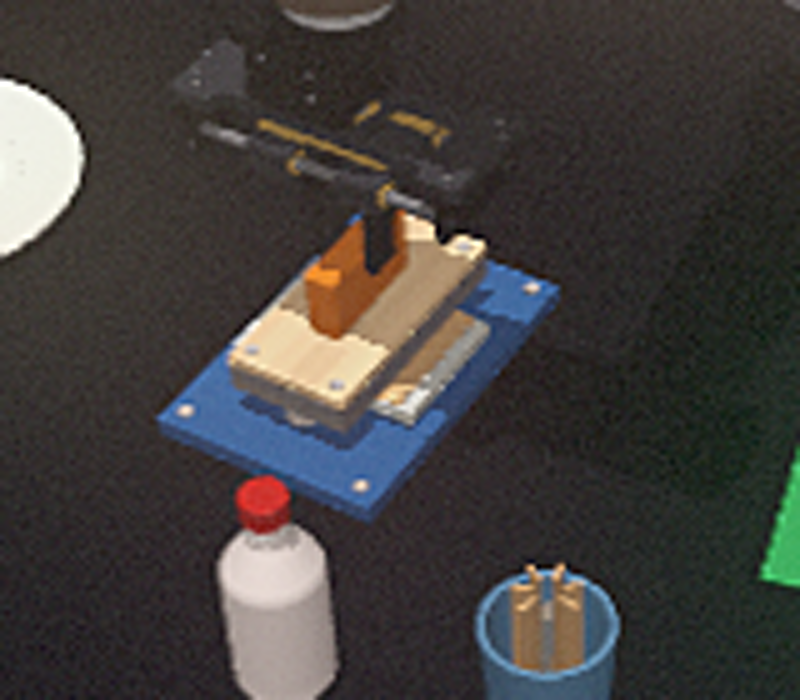

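Emit:
carry_out(
  commands=[0.3,0.1,3.5,-0.002,0.002,0,0.3,0.1,3.5,-0.002,0.002,0],
)

```text
time_s: 10.65
tcp_pos: [0.5582, -0.1613, 0.0646]
ee_rot: [[-0.995, 0.096, 0.003], [0.096, 0.995, -0.002], [-0.003, -0.002, -1.0]]
wrist_force: [-7.3, 5.2, 19.0]
gripper_width: 0.248
```

```bash
python3 -c "
from ov import *
for i in range(5):
  to([.557,-.161,.064],84.2);capture('top')
to([.557,-.161,.064],84.2)
"
```

```text
t 10.65 pos [ 0.5582 -0.1613  0.0646] shift [1.2 0.2 0.6] norm 1.4 rot [-0.0017  0.003   0.0054] F [-7.3  5.2 19. ] g 21.6
t 10.7 pos [ 0.5582 -0.1613  0.0646] shift [1.2 0.2 0.6] norm 1.4 rot [-0.0017  0.003   0.0054] F [-8.3  3.  19.8] g 21.8
t 10.75 pos [ 0.5582 -0.1613  0.0646] shift [1.2 0.2 0.6] norm 1.4 rot [-0.0017  0.0031  0.0053] F [-7.2  3.5 18.7] g 22.0
t 10.8 pos [ 0.5582 -0.1613  0.0646] shift [1.2 0.2 0.6] norm 1.4 rot [-0.0017  0.0032  0.0053] F [-7.7  3.5 18.7] g 21.8
t 10.85 pos [ 0.5582 -0.1613  0.0646] shift [1.2 0.2 0.6] norm 1.4 rot [-0.0017  0.0031  0.0053] F [-6.9  4.2 19.9] g 22.0
t 10.9 pos [ 0.5582 -0.1613  0.0646] shift [1.2 0.2 0.6] norm 1.4 rot [-0.0017  0.0032  0.0053] F [-7.8  3.4 18.9] g 21.2
```

```bash
python3 -c "
from ov import *
s=sense();save('scene','s6')
a=np.radians(-5.7);C=np.array([[np.cos(a),-np.sin(a),0],[np.sin(a),np.cos(a),0],[0,0,1]])
draw('s6',[(cov(np.array([.5583,-.162,.031]),C),(255,0,255))],'s6o',(200,150,360,290),5)
"
```

View pics/s6o.png

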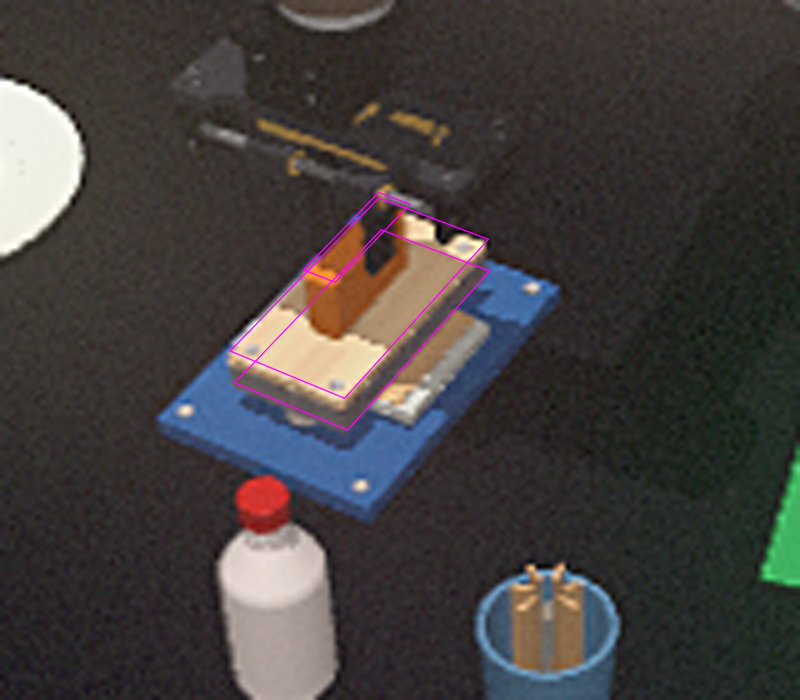

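Overlaid on the scene picture, the cover's outline in the home pose matches what is seen to within about a pixel (block corners near (231,350), (347,398) and (487,240) in the crop). I'm handing in.

```bash
python3 -c "
from h import *
finish_job()
to([.557,-.161,.064],84.2)"
```

```text
the job is handed in; nothing more can be done
the job is handed in; nothing more can be done
```

I gripped the cover by its orange handle, lifted it and lowered it over the jig. It dropped over both brass pins on the first try. I then pressed it home and handed the job in at about 11 s, still gripping and pressing.

**Last checks before hand-in:**
- **Height:** the TCP held steady at z = 0.0646 m; I expected 0.0647 m for the cover sitting on the collars. It stayed at that height while the push varied from 12 to 37 N, so the cover is on the collars, not on the spring alone.
- **Push:** the wrist read about 19 N upward, roughly 22 N with the cover's weight, against the 6 to 9 N needed.
- **Grip:** the opening was about 22 mm, the handle's width.
- **Level:** the tool's tilt was about 0.004 rad, against the 0.04 rad allowed for the cover.
- **Position:** the cover outline drawn at the home pose matched the scene picture to about a pixel.

**What disagreed or was not measured:**
- A side force of about 8 N remained, probably the pins against their sockets.
- The wrist and top cameras differed by 1 to 2 mm, within the calibration's stated accuracy.
- I judged the bed's travel from the height only. I had no reading of it.
- I did not go near the four bystanders. The bottle and cup, and the part of the plate in view, were in place in the last scene crop; I did not re-measure any of the four.

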